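# Strip sanding sleeves onto the peg rack in drum order

### The job

Strip the four sanding sleeves off their rubber drums so that the rubber can relax, and stand each upright over its own peg of the peg rack, right down on the board. Keep the row in the same left-to-right order as the drums in their block (leftmost drum's sleeve on the leftmost peg, and so on), so that every sleeve stays matched to its drum.

Things in the scene. Friction and masses are not known exactly. Their poses are not given: they have to be found in the camera images.
- sleeve_28: loose sanding sleeve: brown abrasive tube, outer diameter 28 mm, bore 23 mm, 50 mm tall, open at both ends, 35 g; it starts upright round the rubber drum of its size. Origin: centre of its lower rim, z up along its axis. Neighbours in the row are 47 mm apart, so pinch it across the row (along the block's x), TCP about 36 mm above the origin, 10 N.
- sleeve_33: loose sanding sleeve: brown abrasive tube, outer diameter 33 mm, bore 28 mm, 50 mm tall, open at both ends, 35 g; it starts upright round the rubber drum of its size. Origin: centre of its lower rim, z up along its axis. Neighbours in the row are 47 mm apart, so pinch it across the row (along the block's x), TCP about 36 mm above the origin, 10 N.
- sleeve_38: loose sanding sleeve: brown abrasive tube, outer diameter 38 mm, bore 33 mm, 50 mm tall, open at both ends, 35 g; it starts upright round the rubber drum of its size. Origin: centre of its lower rim, z up along its axis. Neighbours in the row are 47 mm apart, so pinch it across the row (along the block's x), TCP about 36 mm above the origin, 10 N.
- sleeve_43: loose sanding sleeve: brown abrasive tube, outer diameter 43 mm, bore 38 mm, 50 mm tall, open at both ends, 35 g; it starts upright round the rubber drum of its size. Origin: centre of its lower rim, z up along its axis. Neighbours in the row are 47 mm apart, so pinch it across the row (along the block's x), TCP about 36 mm above the origin, 10 N.
- drum_28: black rubber drum of the 28 mm sleeve, standing fixed in the drum block; it slides with 1.5 mm play all round inside its sleeve. Origin: where its shank enters the block's top; z up. A steel washer carries the sleeve's lower rim 9 mm above the origin; the drum's nut and stud end 55 mm above it: lift the sleeve 50 mm or more to clear it.
- drum_33: black rubber drum of the 33 mm sleeve, standing fixed in the drum block; it slides with 1.5 mm play all round inside its sleeve. Origin: where its shank enters the block's top; z up. A steel washer carries the sleeve's lower rim 9 mm above the origin; the drum's nut and stud end 55 mm above it: lift the sleeve 50 mm or more to clear it.
- drum_38: black rubber drum of the 38 mm sleeve, standing fixed in the drum block; it slides with 1.5 mm play all round inside its sleeve. Origin: where its shank enters the block's top; z up. A steel washer carries the sleeve's lower rim 9 mm above the origin; the drum's nut and stud end 55 mm above it: lift the sleeve 50 mm or more to clear it.
- drum_43: black rubber drum of the 43 mm sleeve, standing fixed in the drum block; it slides with 1.5 mm play all round inside its sleeve. Origin: where its shank enters the block's top; z up. A steel washer carries the sleeve's lower rim 9 mm above the origin; the drum's nut and stud end 55 mm above it: lift the sleeve 50 mm or more to clear it.
- drum_block: brown wooden block, 50 (x) x 187 (y) x 45 mm, fixed where it stands, with the four drums in a row. Origin: centre of its underside; y runs along the row to the left, x away from the robot. Drums stand at y = 70.5, 23.5, -23.5 and -70.5 mm (which drum is where varies), x = 0, z = 45 mm. It may stand in front of the rack or behind it.
- peg_rack: pale wooden rack, 50 (x) x 187 (y) mm, fixed where it stands, its top at z = 50 mm, with four bare pegs in a row. Origin: underside, centre; y runs along the row to the left, x away from the robot. Pegs at y = 70.5, 23.5, -23.5 and -70.5 mm, x = 0: 8.4 mm thick, 33 mm high (tips at z = 83 mm), tapered at the tip. A sleeve well placed has its origin at z = 50 mm.

How it is judged:
At the end, for the whole second after the job is handed in: Each sleeve stands upright (within 0.1 rad), released and at rest, over the peg whose place in the row (1 to 4 from the left) equals that of its drum in the block: axis within 16 mm of the peg's in x and y, lower rim on the rack's board (5 mm below to 6 mm above it) (((y of drum_28 in the frame of drum_block between 0.0555 and 0.0855 m and y of sleeve_28 in the frame of peg_rack between 0.0545 and 0.0865 m) or (y of drum_28 in the frame of drum_block between 0.0085 and 0.0385 m and y of sleeve_28 in the frame of peg_rack between 0.0075 and 0.0395 m) or (y of drum_28 in the frame of drum_block between -0.0385 and -0.0085 m and y of sleeve_28 in the frame of peg_rack between -0.0395 and -0.0075 m) or (y of drum_28 in the frame of drum_block between -0.0855 and -0.0555 m and y of sleeve_28 in the frame of peg_rack between -0.0865 and -0.0545 m)) and x of sleeve_28 in the frame of peg_rack between -0.016 and 0.016 m and z of sleeve_28 in the frame of peg_rack between 0.045 and 0.056 m and angle between each of sleeve_28, sleeve_33, sleeve_38, sleeve_43's own z axis and vertical below 0.1 rad and linear speed of each of sleeve_28, sleeve_33, sleeve_38, sleeve_43 below 0.02 m/s and angular speed of each of sleeve_28, sleeve_33, sleeve_38, sleeve_43 below 0.2 rad/s and ((y of drum_33 in the frame of drum_block between 0.0555 and 0.0855 m and y of sleeve_33 in the frame of peg_rack between 0.0545 and 0.0865 m) or (y of drum_33 in the frame of drum_block between 0.0085 and 0.0385 m and y of sleeve_33 in the frame of peg_rack between 0.0075 and 0.0395 m) or (y of drum_33 in the frame of drum_block between -0.0385 and -0.0085 m and y of sleeve_33 in the frame of peg_rack between -0.0395 and -0.0075 m) or (y of drum_33 in the frame of drum_block between -0.0855 and -0.0555 m and y of sleeve_33 in the frame of peg_rack between -0.0865 and -0.0545 m)) and x of sleeve_33 in the frame of peg_rack between -0.016 and 0.016 m and z of sleeve_33 in the frame of peg_rack between 0.045 and 0.056 m and ((y of drum_38 in the frame of drum_block between 0.0555 and 0.0855 m and y of sleeve_38 in the frame of peg_rack between 0.0545 and 0.0865 m) or (y of drum_38 in the frame of drum_block between 0.0085 and 0.0385 m and y of sleeve_38 in the frame of peg_rack between 0.0075 and 0.0395 m) or (y of drum_38 in the frame of drum_block between -0.0385 and -0.0085 m and y of sleeve_38 in the frame of peg_rack between -0.0395 and -0.0075 m) or (y of drum_38 in the frame of drum_block between -0.0855 and -0.0555 m and y of sleeve_38 in the frame of peg_rack between -0.0865 and -0.0545 m)) and x of sleeve_38 in the frame of peg_rack between -0.016 and 0.016 m and z of sleeve_38 in the frame of peg_rack between 0.045 and 0.056 m and ((y of drum_43 in the frame of drum_block between 0.0555 and 0.0855 m and y of sleeve_43 in the frame of peg_rack between 0.0545 and 0.0865 m) or (y of drum_43 in the frame of drum_block between 0.0085 and 0.0385 m and y of sleeve_43 in the frame of peg_rack between 0.0075 and 0.0395 m) or (y of drum_43 in the frame of drum_block between -0.0385 and -0.0085 m and y of sleeve_43 in the frame of peg_rack between -0.0395 and -0.0075 m) or (y of drum_43 in the frame of drum_block between -0.0855 and -0.0555 m and y of sleeve_43 in the frame of peg_rack between -0.0865 and -0.0545 m)) and x of sleeve_43 in the frame of peg_rack between -0.016 and 0.016 m and z of sleeve_43 in the frame of peg_rack between 0.045 and 0.056 m); the robot touches nothing.
It also fails if it takes over 83 s, if anything falls off the work surface, if the arm or the gripper's body presses on something with over 40 N, if the wrist force passes 120 N, or if a joint passes its speed limit or range.

### The arm

A 7-joint arm with a two-finger parallel gripper is mounted at the origin on a cart in front of the work surface, level with it; the furniture and walls round the work are solid. World frame = base frame: x ahead of the robot, y to its left, z up, the work surface at z = 0. Lengths are in m, angles in rad, forces in N, time in s.
With the tool pointing down it reaches from about 0.35 to 0.9 m from the base axis. Payload 8.1 kg.
Tool frame: the origin (TCP) lies between the finger pads, 19 mm behind the fingertips; this is the grasp point; z points along the fingers, y is the line along which they close (so a half turn about z gives the same grasp; the last joint's range is limited). The gripper opens to 92 mm and grips with 3 to 60 N. Pads are 19 mm wide; open, the fingers measure 130 mm over their backs; the gripper's body (75 mm by 190 mm) begins 47 mm behind the grasp point.
Start: joints at [1.156, 0.434, 0.025, 1.573, -0.012, 1.134, -0.075], TCP at [0.192, -0.595, 0.246] pointing down, gripper open.
Joint ranges: [-2.62, 2.62], [-0.44, 2.09], [-1.27, 1.32], [0.08, 2.57], [-1.32, 4.46], [0.12, 2], [-2.74, 2.74]. Speed limits (rad/s): [2.22, 2.22, 3.01, 3.01, 3.14, 3.14, 3.14].

### API

Orientations are given as a rotation vector (axis times angle).
In Python, from cell import telemetry, vision, job gives the robot as it stands. The module is installed in compiled form; this text tells all that it offers.
- The arm moves only by the shell command python3 -m creep 'ROWS' [FORCE]. ROWS is text: rows parted by semicolons, each of 7 numbers parted by spaces: the finger opening in cm, from 0 to 9.18, then the shift along the tool's x, y, z in cm, then the turn, a rotation vector about the tool's x, y, z in degrees. A call has 1 to 5 rows; each row is the pose to reach, as a shift and turn from the pose commanded when the call began, along the tool's axes at that moment; what a row does not reach only later rows make up. A row lasts 1/8 s, in which the tool goes at most 62.5 mm and 10.7 degrees, less where a joint would pass 70% of its speed; a pose out of reach is approached as far as the arm can. A call with a gripper value outside its range is refused whole. The fingers move at their own pace and stop on an object; FORCE is the grip in N (left out, the last holds). Time passes only in rows, so rows that repeat a pose let the fingers close. It gives the time, the measured TCP pose, the force, the opening and the grip force at its end, in the units of the state.
- telemetry.observe(): the state, without advancing time (a new reading comes with each control period).
- vision.get_image(name): name is "side" or "top"; returns the picture (400x640x3 uint8, red, green, blue); there is no depth.
- vision.camera_info(name): a dict with "fov_y" (degrees; the focal length in pixels is half the picture's height over the tangent of half this angle, whatever the lens; pixels are square), "cx", "cy" (the principal point, pixels), "extrinsics" (4x4, takes a point from camera to world coordinates). Camera axes: x right, y down, z forward; pixel columns grow to the right and rows downward; lengths in m; the calibration is good to about 2 mm. A picture is of the moment at which its call begins. camera_info takes no time and is no camera call.
- job.sign_off(): hands the job in; it is judged then, once.
The state is a dict: "clock": time; "joints": joint angles; "dq": joint speeds; "joint_efforts": joint torques, N m; "position": TCP position; "ee_rot": TCP orientation; "force": force on the tool from outside, world axes, zero at the start; "ft_torque": the same for the moment, N m; "width": opening from 0.0 (shut) to 1.0 (fully open); "gripper_force": force on a finger pad.
Only numpy, scipy, OpenCV 4.12 (cv2) and the standard library are available. Lean on these libraries where they do the work, as an engineer would, in place of code of your own. Each camera call takes 0.05 s, during which the arm holds its last target. There are 200 camera calls.

## Working session

There is one attempt and no reset: what is moved stays moved. The work goes in short steps, Python scripts to look and compute and a shell command to move; the robot and the scene stay as the last step left them, time stands still between calls to the robot, and variables do not carry over. Pictures are saved under pics/ and viewed, at most 14 in all, crops included, and the job is handed in when it is done.

```bash
mkdir -p pics; python3 - <<'E'
from cell import telemetry, vision
import cv2
for n in("top","side"):
    cv2.imwrite(f"pics/{n}0.png",vision.get_image(n)[:,:,::-1]); i=vision.camera_info(n); print(n,i)
s=telemetry.observe(); print(s)
E
```

```text
top {'fov_y': 49.18816404362322, 'cx': 326.54984603346304, 'cy': 194.94989482615773, 'extrinsics': array([[ 0.01251386, -0.9941587 ,  0.10720019,  0.38686458],
       [-0.999872  , -0.01350997, -0.0085709 , -0.06957287],
       [ 0.0099691 , -0.10707921, -0.99420051,  0.91733833],
       [ 0.        ,  0.        ,  0.        ,  1.        ]])}
side {'fov_y': 57.93701598294007, 'cx': 321.928237881534, 'cy': 210.1392416661633, 'extrinsics': array([[-0.88090151, -0.25577428,  0.39823616,  0.12052999],
       [-0.47289278,  0.44075664, -0.76295872,  0.57360401],
       [ 0.01961999, -0.86041449, -0.509217  ,  0.49926491],
       [ 0.        ,  0.        ,  0.        ,  1.        ]])}
{'clock': 0.1, 'joints': array([ 1.15641748,  0.43520033,  0.02497195,  1.57400884, -0.01159511,
        1.13397328, -0.07510809]), 'dq': array([-0.00263303, -0.00153023,  0.00012246, -0.00156258,  0.00024882,
       -0.00205786,  0.00016929]), 'joint_efforts': array([ 4.98145499e-03, -6.69121671e+01,  9.88948233e-01, -3.15143180e+01,
       -6.04247488e-02,  3.75637191e-02,  2.93638675e-05]), 'position': array([ 0.19154064, -0.59447757,  0.24479313]), 'ee_rot': array([-3.10213224e+00, -4.87427818e-01,  5.61846844e-04]), 'force': array([-0.41634112, -0.0989272 , -0.43588948]), 'ft_torque': array([ 0.02260972, -0.0008905 , -0.06828094]), 'gripper_force': 0.0, 'width': 0.997274123372959}
```

View pics/top0.png

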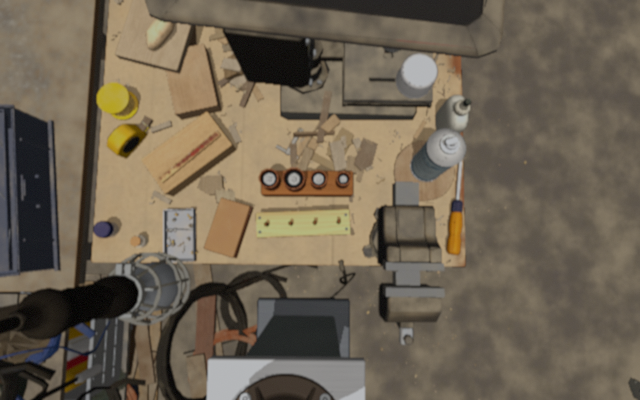

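View pics/side0.png

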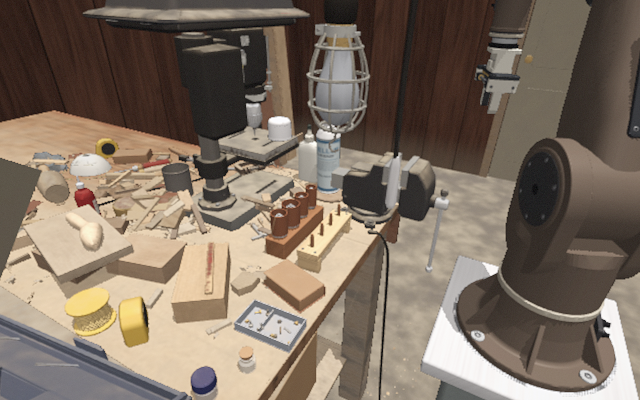

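```bash
cat > h.py <<'E'
import numpy as np, cv2
from cell import telemetry, vision
def cam(n):
    i=vision.camera_info(n); f=200/np.tan(np.radians(i["fov_y"]/2)); return i,f
def ray(n,u,v):
    i,f=cam(n); E=i["extrinsics"]; d=E[:3,:3]@np.array([(u-i["cx"])/f,(v-i["cy"])/f,1]); return E[:3,3],d
def atz(n,u,v,z):
    o,d=ray(n,u,v); return o+d*(z-o[2])/d[2]
def proj(n,p):
    i,f=cam(n); E=i["extrinsics"]; c=E[:3,:3].T@(np.array(p)-E[:3,3]); return np.array([i["cx"]+f*c[0]/c[2],i["cy"]+f*c[1]/c[2]])
def crop(n,name,x0,y0,x1,y1,k):
    im=vision.get_image(n)[y0:y1,x0:x1,::-1]; cv2.imwrite("pics/"+name,cv2.resize(im,None,fx=k,fy=k,interpolation=cv2.INTER_CUBIC))
E
python3 - <<'E'
from h import *
crop("top","top1.png",245,155,365,245,6)
crop("side","side1.png",255,175,365,275,6)
E
```

```text
(no output)
```

View pics/top1.png

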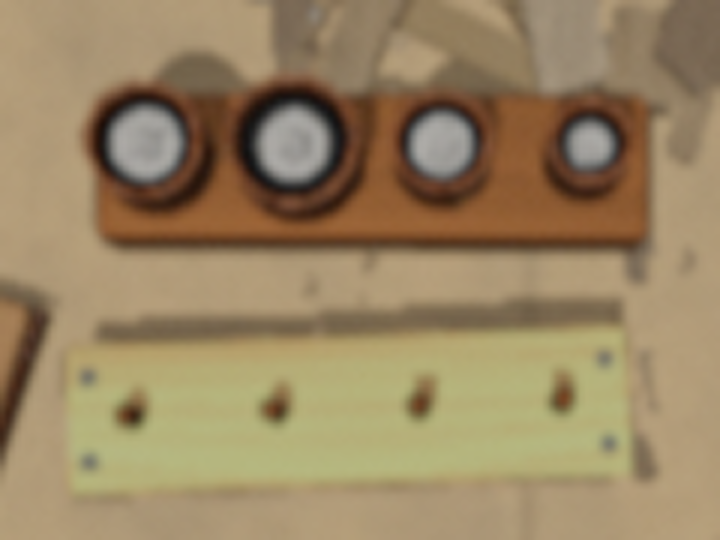

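View pics/side1.png

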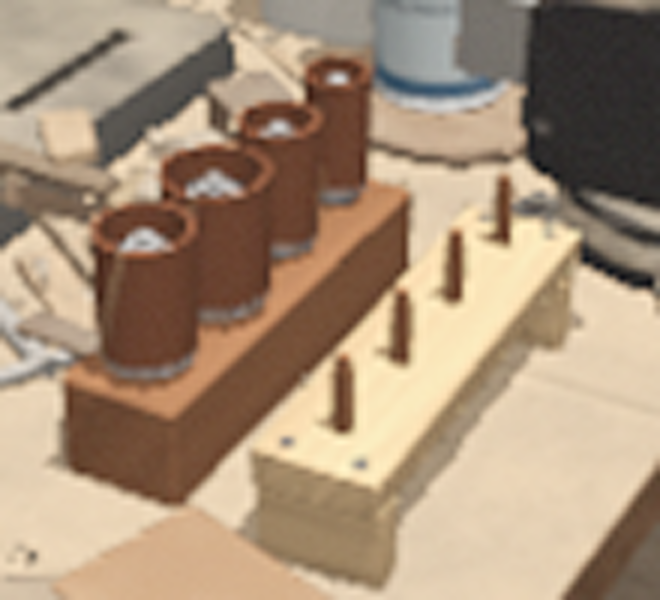

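```bash
cat >> h.py <<'E'
T=lambda c:(245+(c[0]+.5)/6-.5,155+(c[1]+.5)/6-.5)
S=lambda c:(255+(c[0]+.5)/6-.5,175+(c[1]+.5)/6-.5)
E
python3 - <<'E'
from h import *
def rect(n,cs,z):
    P=np.array([atz(n,*c,z)[:2] for c in cs]); c=P.mean(0); y=(P[0]+P[1]-P[2]-P[3]); print(n,"c",c.round(4),"yaw",np.degrees(np.arctan2(-y[0],y[1])).round(2),"L",np.linalg.norm(y)/2,"W",np.linalg.norm(P[0]+P[3]-P[1]-P[2])/2)
# TL BL BR TR
rect("top",[T(c) for c in((98,97),(97,240),(648,238),(648,97))],.045)
rect("top",[T(c) for c in((68,347),(72,493),(632,475),(622,325))],.050)
rect("side",[S(c) for c in((252,455),(380,490),(582,235),(480,205))],.050)
for n,M,cs in(("top",T,((148,143),(294,143),(442,145),(590,143))),("side",S,((147,230),(217,175),(281,122),(338,76)))):
    for c in cs: print(n,"sleeve top",atz(n,*M(c),.104).round(4))
for c in((344,428),(400,360),(455,297),(504,240)): print("peg base side",atz("side",*S(c),.050).round(4))
for c in((344,358),(401,292),(456,232),(504,178)): print("peg tip side",atz("side",*S(c),.083).round(4))
E
```

```text
top c [ 0.5055 -0.0369] yaw 0.9 L 0.1846419766727344 W 0.048069269344249085
top c [ 0.4241 -0.0305] yaw 2.8 L 0.18396624590217375 W 0.048899386060753794
side c [ 0.4208 -0.0268] yaw 2.6 L 0.18798659887809732 W 0.04675995111631513
top sleeve top [0.5043 0.0314 0.104 ]
top sleeve top [ 0.505  -0.0143  0.104 ]
top sleeve top [ 0.505  -0.0606  0.104 ]
top sleeve top [ 0.5063 -0.107   0.104 ]
side sleeve top [0.5025 0.037  0.104 ]
side sleeve top [ 0.5023 -0.0085  0.104 ]
side sleeve top [ 0.5032 -0.0556  0.104 ]
side sleeve top [ 0.5036 -0.1005  0.104 ]
peg base side [0.4205 0.0403 0.05  ]
peg base side [ 0.4234 -0.0061  0.05  ]
peg base side [ 0.4253 -0.054   0.05  ]
peg base side [ 0.4274 -0.1012  0.05  ]
peg tip side [0.4182 0.0449 0.083 ]
peg tip side [ 0.4211 -0.0012  0.083 ]
peg tip side [ 0.4229 -0.0478  0.083 ]
peg tip side [ 0.4252 -0.0933  0.083 ]
```

```bash
cat >> h.py <<'E'
from scipy.spatial.transform import Rotation as R
BLK=(np.array([.504,-.035]),np.radians(.9)); RCK=(np.array([.4225,-.029]),np.radians(2.7))
YS=[.0705,.0235,-.0235,-.0705]
def slot(F,i):
    c,a=F; return c+np.array([-np.sin(a),np.cos(a)])*YS[i]
def go(x,y,z,yaw,flip=None):
    s=telemetry.observe(); r0=R.from_rotvec(s["ee_rot"])
    out=[]
    for k in(1,-1):
        X=k*np.array([-np.sin(yaw),np.cos(yaw),0]); Z=np.array([0,0,-1.]); r=R.from_matrix(np.c_[X,np.cross(Z,X),Z])
        t=np.degrees((r0.inv()*r).as_rotvec()); out.append((np.linalg.norm(t),k,t))
    t=min(out,key=lambda o:o[0])
    d=r0.inv().apply(np.array([x,y,z])-s["position"])*100
    print("target",np.round([x,y,z],4),"shift cm",d.round(2),"turn",[o[2].round(1) for o in out],"| clk",round(s["clock"],2),"pos",s["position"].round(4),"q7",s["joints"][6].round(2),"F",s["force"].round(1))
E
python3 - <<'E'
from h import *
print(R.from_rotvec(telemetry.observe()["ee_rot"]).as_matrix().round(3))
for i in range(4): print(slot(BLK,i).round(4),slot(RCK,i).round(4))
go(*slot(BLK,0),.25,BLK[1])
E
```

```text
[[ 0.952  0.307 -0.   ]
 [ 0.307 -0.952  0.001]
 [-0.    -0.001 -1.   ]]
[0.5029 0.0355] [0.4192 0.0414]
[ 0.5036 -0.0115] [ 0.4214 -0.0055]
[ 0.5044 -0.0585] [ 0.4236 -0.0525]
[ 0.5051 -0.1055] [ 0.4258 -0.0994]
target [0.5029 0.0355 0.25  ] shift cm [ 48.96 -50.43  -0.45] turn [array([ -0.,  -0., -73.]), array([-0.00e+00,  1.00e-01,  1.07e+02])] | clk 0.2 pos [ 0.1916 -0.5946  0.245 ] q7 -0.08 F [0.4 0.8 0.4]
```

```bash
python3 -m creep '6 0 0 -6 0 0 0; 6 5 -5 -7 0 0 -10; 6 9 -9 -7 0 0 -20; 6 13 -13 -7 0 0 -30; 6 17 -17 -7 0 0 -40' 10; python3 -c "
from h import *
go(*slot(BLK,0),.2,BLK[1])"
```

```text
clock: 0.82
position: [0.3021, -0.3789, 0.3156]
ee_rot: [2.745, 1.528, -0.0]
force: [1.1, 0.1, 0.2]
width: 0.655
gripper_force: 0.0
target [0.5029 0.0355 0.2   ] shift cm [45.81 -4.76 11.55] turn [array([  0. ,   0. , -32.7]), array([  0. ,  -0. , 147.3])] | clk 0.82 pos [ 0.3021 -0.3789  0.3156] q7 0.19 F [1.1 0.1 0.2]
```

```bash
python3 -m creep '6 6 -1 0 0 0 -8; 6 12 -2 0 0 0 -16; 6 18 -3 0 0 0 -24; 6 24 -3 0 0 0 -32; 6 30 -4 0 0 0 -32.7' ; python3 -m creep '6 0 0 0 0 0 0'; python3 -c "
from h import *
go(*slot(BLK,0),.2,BLK[1])"
```

```text
clock: 1.45
position: [0.4279, -0.1041, 0.3157]
ee_rot: [2.208, 2.234, 0.0]
force: [0.4, 0.1, -0.1]
width: 0.651
gripper_force: 0.0
clock: 1.58
position: [0.4284, -0.1009, 0.3158]
ee_rot: [-2.201, -2.241, -0.003]
force: [0.6, -0.6, -0.7]
width: 0.65
gripper_force: 0.0
target [0.5029 0.0355 0.2   ] shift cm [13.49  7.68 11.61] turn [array([ 0.1, -0.1,  0.1]), array([ 1.000e-01,  1.000e-01, -1.799e+02])] | clk 1.57 pos [ 0.4284 -0.1009  0.3158] q7 0.07 F [ 0.6 -0.6 -0.7]
```

```bash
python3 -m creep '6 4 2 2 0 0 0; 6 8 4 5 0 0 0; 6 12 6 8 0 0 0; 6 13.5 7.7 11.6 0 0 0; 6 13.5 7.7 11.6 0 0 0' ; python3 -c "
from h import *
go(*slot(BLK,0),.12,BLK[1])
crop('side','side2.png',215,120,375,260,5)"
```

```text
clock: 2.2
position: [0.5017, 0.0302, 0.197]
ee_rot: [-2.206, -2.231, 0.005]
force: [-0.7, -0.5, 0.1]
width: 0.654
gripper_force: 0.0
target [0.5029 0.0355 0.12  ] shift cm [0.53 0.16 7.7 ] turn [array([-0.3, -0. , -0.3]), array([ -0. ,   0.5, 179.7])] | clk 2.2 pos [0.5017 0.0302 0.197 ] q7 -0.39 F [-0.7 -0.5  0.1]
```

View pics/side2.png

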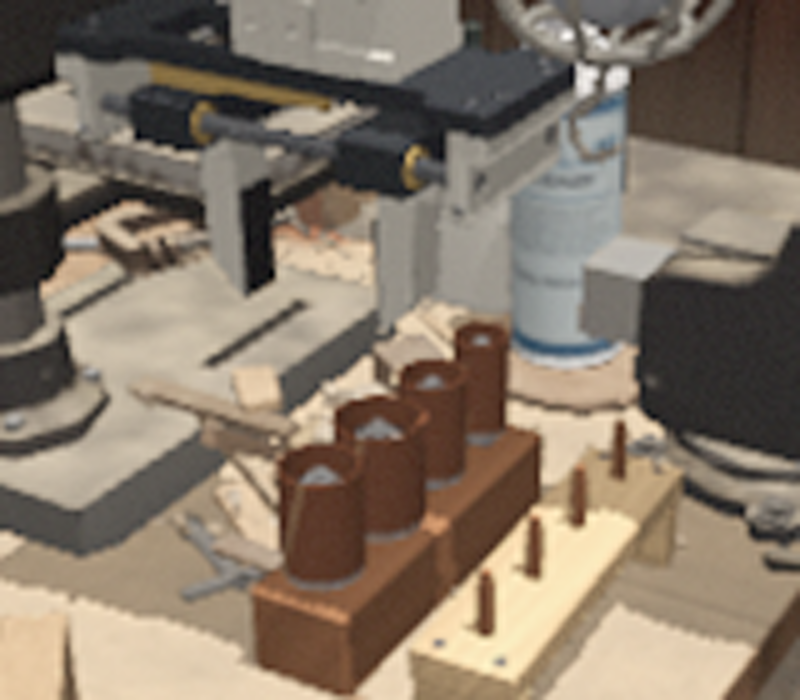

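```bash
python3 -c "
from h import *
s=telemetry.observe()['position']
for dx in(-.03,0,.03): print(((proj('side',[s[0]+dx,s[1],.178])-[215,120])*5+2).round())
for i in range(4): print(((proj('side',[*slot(BLK,i),.104])-[215,120])*5+2).round(),((proj('side',[*slot(RCK,i),.083])-[215,120])*5+2).round(),((proj('side',[*slot(RCK,i),.050])-[215,120])*5+2).round())
go(*slot(BLK,0),.12,BLK[1])
"
```

```text
[389. 319.]
[326. 302.]
[266. 286.]
[324. 465.] [489. 568.] [488. 634.]
[382. 417.] [538. 513.] [537. 577.]
[435. 373.] [583. 463.] [581. 525.]
[484. 333.] [624. 417.] [621. 477.]
target [0.5029 0.0355 0.12  ] shift cm [0.61 0.11 7.86] turn [array([-0.2,  0. , -0.3]), array([  0. ,   0.3, 179.7])] | clk 2.25 pos [0.5021 0.0294 0.1986] q7 -0.39 F [-0.5  0.1  0.2]
```

```bash
python3 -m creep '6 0.6 0.1 1 0 0 0; 6 0.6 0.1 4 0 0 0; 6 0.6 0.1 4 0 0 0' ; python3 -c "
from h import *
for _ in range(3): go(*slot(BLK,0),.09,BLK[1])"
```

```text
clock: 2.62
position: [0.5025, 0.0351, 0.1588]
ee_rot: [-2.211, -2.23, 0.004]
force: [-0.5, -0.9, -0.4]
width: 0.652
gripper_force: 0.0
target [0.5029 0.0355 0.09  ] shift cm [0.05 0.05 6.88] turn [array([-0.1,  0.1, -0.4]), array([1.000e-01, 2.000e-01, 1.796e+02])] | clk 2.62 pos [0.5025 0.0351 0.1588] q7 -0.44 F [-0.5 -0.9 -0.4]
target [0.5029 0.0355 0.09  ] shift cm [0.05 0.05 6.88] turn [array([-0.1,  0.1, -0.4]), array([1.000e-01, 2.000e-01, 1.796e+02])] | clk 2.62 pos [0.5025 0.0351 0.1588] q7 -0.44 F [-0.5 -0.9 -0.4]
target [0.5029 0.0355 0.09  ] shift cm [0.05 0.05 6.88] turn [array([-0.1,  0.1, -0.4]), array([1.000e-01, 2.000e-01, 1.796e+02])] | clk 2.62 pos [0.5025 0.0351 0.1588] q7 -0.44 F [-0.5 -0.9 -0.4]
```

```bash
python3 -m creep '6 0 0 2.5 0 0 0; 6 0 0 5 0 0 0; 6 0 0 6.9 0 0 0; 6 0 0 6.9 0 0 0; 6 0 0 6.9 0 0 0' ; python3 -m creep '3 0 0 0 0 0 0; 3 0 0 0 0 0 0; 3 0 0 0 0 0 0; 3 0 0 0 0 0 0' 10; python3 -c "
from h import *
go(*slot(BLK,0),.09,BLK[1])"
```

```text
clock: 3.25
position: [0.5045, 0.0361, 0.0919]
ee_rot: [2.21, 2.231, 0.002]
force: [-1.0, 0.2, 0.7]
width: 0.654
gripper_force: 0.0
clock: 3.75
position: [0.5048, 0.0362, 0.0911]
ee_rot: [2.21, 2.231, 0.003]
force: [2.6, -1.0, 3.3]
width: 0.408
gripper_force: 10.0
target [0.5029 0.0355 0.09  ] shift cm [-0.07 -0.19  0.11] turn [array([ 0.1, -0. , -0.3]), array([ -0. ,  -0.2, 179.7])] | clk 3.75 pos [0.5048 0.0362 0.0911] q7 -0.52 F [ 2.6 -1.   3.3]
```

```bash
python3 -m creep '3 0 0 -2 0 0 0; 3 0 0 -4 0 0 0; 3 0 0 -6.5 0 0 0; 3 0 0 -7.5 0 0 0; 3 0 0 -7.5 0 0 0' ; python3 -c "
from h import *
go(*slot(RCK,0),.165,RCK[1])
crop('side','side3.png',215,120,375,260,4)"
```

```text
clock: 4.38
position: [0.5037, 0.036, 0.1656]
ee_rot: [2.21, 2.232, 0.0]
force: [0.2, -0.7, -1.3]
width: 0.412
gripper_force: 10.0
target [0.4192 0.0414 0.165 ] shift cm [ 0.62 -8.45  0.05] turn [array([ 0. ,  0. , -2.2]), array([  0. ,  -0. , 177.8])] | clk 4.38 pos [0.5037 0.036  0.1656] q7 -0.44 F [ 0.2 -0.7 -1.3]
```

View pics/side3.png

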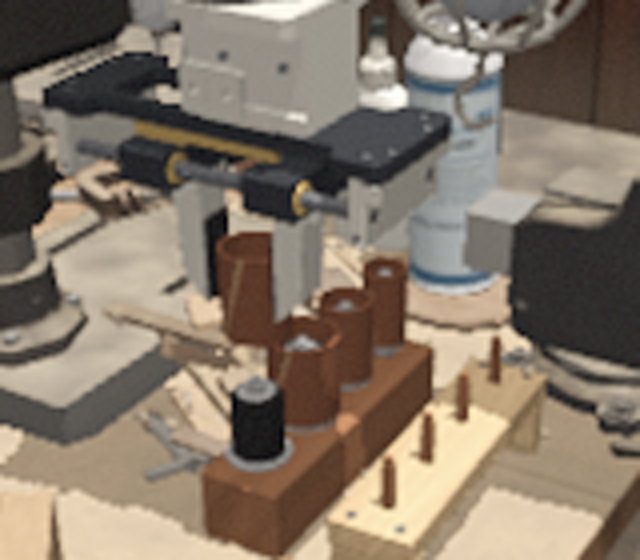

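```bash
python3 -c "
from h import *
s=telemetry.observe()['position']
for dy in(0,.005,.01): print([((proj('side',[s[0],s[1]+dy,s[2]+dz])-[215,120])*4+1.5).round() for dz in(.014,-.036)])
print([((proj('side',[.4192,.0414,z])-[215,120])*4+1.5).round() for z in(.083,.05)])
go(*slot(RCK,0),.165,RCK[1])
"
```

```text
[array([251., 244.]), array([256., 331.])]
[array([246., 248.]), array([250., 335.])]
[array([240., 252.]), array([245., 339.])]
[array([391., 455.]), array([390., 507.])]
target [0.4192 0.0414 0.165 ] shift cm [ 0.63 -8.41  0.  ] turn [array([-0. ,  0. , -2.1]), array([0.000e+00, 1.000e-01, 1.779e+02])] | clk 4.42 pos [0.5034 0.0359 0.165 ] q7 -0.44 F [-0.5 -0.1 -0.6]
```

```bash
python3 -m creep '3 0.2 -3 0 0 0 -1; 3 0.4 -6 0 0 0 -2; 3 0.45 -8.4 0 0 0 -2; 3 0.45 -8.4 0 0 0 -2; 3 0.45 -8.4 0 0 0 -2' ; python3 -c "
from h import *
go(*slot(RCK,0),.088,RCK[1])
crop('side','side4.png',215,120,375,260,4)
crop('top','top4.png',235,145,375,245,4)"
```

```text
clock: 5.05
position: [0.4202, 0.0397, 0.1652]
ee_rot: [-2.171, -2.27, -0.0]
force: [-0.4, -0.4, 0.8]
width: 0.411
gripper_force: 10.0
target [0.4192 0.0414 0.088 ] shift cm [ 0.18 -0.09  7.72] turn [array([-0. , -0. , -0.2]), array([ -0. ,   0. , 179.8])] | clk 5.05 pos [0.4202 0.0397 0.1652] q7 -0.41 F [-0.4 -0.4  0.8]
```

View pics/side4.png

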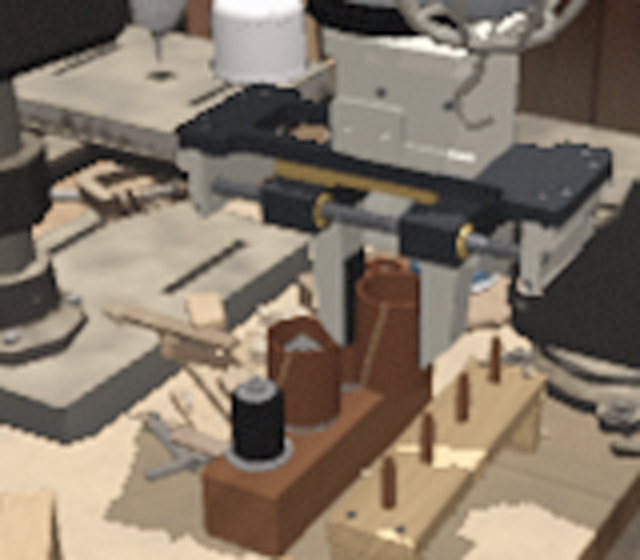

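```bash
python3 -m creep '3 0.1 0 2 0 0 0; 3 0.1 0 4 0 0 0; 3 0.1 0 5.5 0 0 0; 3 0.1 0 6.6 0 0 0; 3 0.1 0 7.4 0 0 0' ; python3 -m creep '3 0 0 0.2 0 0 0; 3 0 0 0.2 0 0 0'; python3 -c "
from h import *
go(*slot(RCK,0),.088,RCK[1])"
```

```text
clock: 5.78
position: [0.4198, 0.0409, 0.091]
ee_rot: [-2.171, -2.27, 0.0]
force: [-0.4, -0.5, -0.6]
width: 0.41
gripper_force: 10.0
clock: 6.02
position: [0.4198, 0.0409, 0.0897]
ee_rot: [2.171, 2.27, 0.0]
force: [0.7, -0.3, -0.1]
width: 0.411
gripper_force: 10.0
target [0.4192 0.0414 0.088 ] shift cm [ 0.06 -0.06  0.17] turn [array([ 0. ,  0. , -0.1]), array([  0. ,  -0. , 179.9])] | clk 6.03 pos [0.4198 0.0409 0.0897] q7 -0.54 F [ 0.7 -0.3 -0.1]
```

```bash
python3 -m creep '3 0 0 0.2 0 0 0; 3 0 0 0.2 0 0 0'; python3 -m creep '5.2 0 0 0 0 0 0; 5.2 0 0 0 0 0 0; 5.2 0 0 0 0 0 0';  python3 -m creep '5.2 0 0 -2 0 0 0; 5.2 0 0 -4 0 0 0; 5.2 0 0 -8 0 0 0; 5.2 0 0 -11 0 0 0; 5.2 0 0 -11 0 0 0'; python3 -c "
from h import *
go(*slot(BLK,1),.165,BLK[1])
crop('side','side5.png',215,120,375,260,4)"
```

```text
clock: 6.28
position: [0.4198, 0.0407, 0.0877]
ee_rot: [2.171, 2.27, 0.0]
force: [0.8, 0.7, -0.7]
width: 0.407
gripper_force: 10.0
clock: 6.65
position: [0.4197, 0.0408, 0.0876]
ee_rot: [2.171, 2.27, 0.0]
force: [-0.8, -0.1, 0.7]
width: 0.566
gripper_force: 0.0
clock: 7.28
position: [0.421, 0.0411, 0.1994]
ee_rot: [2.169, 2.268, 0.005]
force: [-0.3, -0.2, -0.3]
width: 0.563
gripper_force: 0.0
target [ 0.5036 -0.0115  0.165 ] shift cm [-5.62  8.01  3.48] turn [array([0.2, 0. , 1.6]), array([  -0. ,    0.4, -178.4])] | clk 7.28 pos [0.421  0.0411 0.1994] q7 -0.36 F [-0.3 -0.2 -0.3]
```

View pics/side5.png

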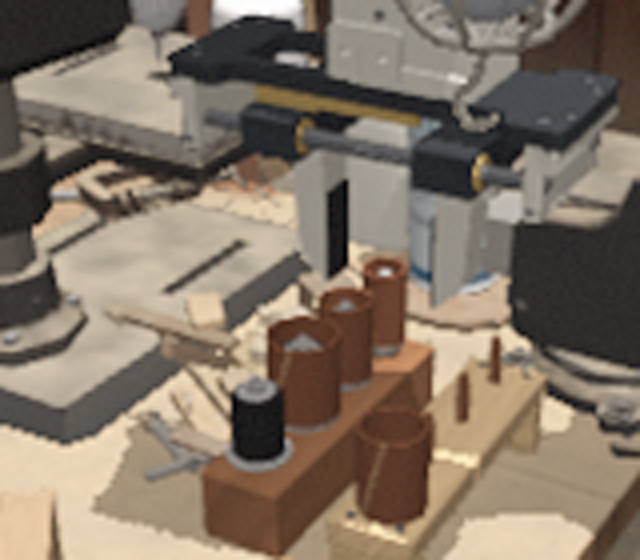

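```bash
python3 -m creep '6 -2 3 0 0 0 0.5; 6 -4 6 0 0 0 1; 6 -5.4 8.1 1.5 0 0 1.6; 6 -5.4 8.1 3.5 0 0 1.6; 6 -5.4 8.1 3.5 0 0 1.6';  python3 -c "
from h import *
go(*slot(BLK,1),.09,BLK[1])"
```

```text
clock: 7.95
position: [0.5012, -0.0097, 0.1601]
ee_rot: [-2.2, -2.238, 0.005]
force: [-0.7, 0.9, 1.0]
width: 0.654
gripper_force: 0.0
target [ 0.5036 -0.0115  0.09  ] shift cm [-0.19  0.27  7.01] turn [array([-0.3, -0. ,  0.1]), array([   0. ,   -0.5, -179.9])] | clk 7.95 pos [ 0.5012 -0.0097  0.1601] q7 -0.34 F [-0.7  0.9  1. ]
```

Still settling; descend with +3 mm tool y.

```bash
python3 -m creep '6 0 0.3 0 0 0 0; 6 0 0.3 2 0 0 0; 6 0 0.3 4 0 0 0; 6 0 0.3 6 0 0 0; 6 0 0.3 7 0 0 0' ; python3 -m creep '6 0 0 0 0 0 0'; python3 -m creep '3.5 0 0 0 0 0 0; 3.5 0 0 0 0 0 0; 3.5 0 0 0 0 0 0; 3.5 0 0 0 0 0 0' 10; python3 -c "
from h import *
go(*slot(BLK,1),.09,BLK[1])"
```

```text
clock: 8.57
position: [0.506, -0.0093, 0.0923]
ee_rot: [2.202, 2.24, -0.0]
force: [-0.2, 0.8, -0.2]
width: 0.652
gripper_force: 0.0
clock: 8.7
position: [0.5059, -0.0093, 0.0926]
ee_rot: [-2.202, -2.24, 0.0]
force: [0.0, 0.0, 1.1]
width: 0.658
gripper_force: 0.0
clock: 9.2
position: [0.5064, -0.0094, 0.0931]
ee_rot: [2.202, 2.239, 0.001]
force: [-0.6, -0.5, 7.6]
width: 0.472
gripper_force: 10.0
target [ 0.5036 -0.0115  0.09  ] shift cm [-0.2  -0.29  0.31] turn [array([0.1, 0. , 0.1]), array([-0.000e+00,  1.000e-01, -1.799e+02])] | clk 9.2 pos [ 0.5064 -0.0094  0.0931] q7 -0.42 F [-0.6 -0.5  7.6]
```

```bash
python3 -m creep '3.5 0 0 -2 0 0 0; 3.5 0 0 -4 0 0 0; 3.5 0 0 -6.5 0 0 0; 3.5 0 0 -7.5 0 0 0; 3.5 0 0 -7.5 0 0 0' ; python3 -c "
from h import *
go(*slot(RCK,1),.165,RCK[1])"
```

```text
clock: 9.82
position: [0.5062, -0.0096, 0.1677]
ee_rot: [2.202, 2.239, 0.001]
force: [-0.5, 0.8, -0.9]
width: 0.471
gripper_force: 10.0
target [ 0.4214 -0.0055  0.165 ] shift cm [ 0.54 -8.47  0.27] turn [array([ 0.1,  0. , -1.8]), array([ 0.000e+00, -1.000e-01,  1.782e+02])] | clk 9.82 pos [ 0.5062 -0.0096  0.1677] q7 -0.34 F [-0.5  0.8 -0.9]
```

```bash
python3 -m creep '3.5 0.2 -3 0 0 0 -1; 3.5 0.4 -6 0 0 0 -1.8; 3.5 0.5 -8.4 0 0 0 -1.8; 3.5 0.5 -8.4 0 0 0 -1.8; 3.5 0.5 -8.4 0 0 0 -1.8' ; python3 -m creep '3.5 0 0 2 0 0 0; 3.5 0 0 4 0 0 0; 3.5 0 0 5.5 0 0 0; 3.5 0 0 6.6 0 0 0; 3.5 0 0 7.4 0 0 0' ; python3 -m creep '3.5 0 0 0 0 0 0; 3.5 0 0 0 0 0 0'; python3 -c "
from h import *
go(*slot(RCK,1),.0895,RCK[1])"
```

```text
clock: 10.45
position: [0.4224, -0.006, 0.1672]
ee_rot: [-2.168, -2.274, -0.0]
force: [0.4, -0.9, -0.6]
width: 0.47
gripper_force: 10.0
clock: 11.08
position: [0.4221, -0.0058, 0.0929]
ee_rot: [-2.167, -2.274, -0.0]
force: [0.3, 0.6, 0.0]
width: 0.471
gripper_force: 10.0
clock: 11.32
position: [0.4222, -0.0059, 0.0939]
ee_rot: [2.167, 2.274, 0.001]
force: [0.4, -0.3, -0.2]
width: 0.475
gripper_force: 10.0
target [ 0.4214 -0.0055  0.0895] shift cm [ 0.04 -0.08  0.44] turn [array([0. , 0. , 0.1]), array([-0.000e+00,  1.000e-01, -1.799e+02])] | clk 11.32 pos [ 0.4222 -0.0059  0.0939] q7 -0.42 F [ 0.4 -0.3 -0.2]
```

```bash
python3 -m creep '3.5 0 0 0.2 0 0 0; 3.5 0 0 0.4 0 0 0; 3.5 0 0 0.4 0 0 0'; python3 -m creep '5.7 0 0 0 0 0 0; 5.7 0 0 0 0 0 0; 5.7 0 0 0 0 0 0';  python3 -m creep '5.7 0 0 -2 0 0 0; 5.7 0 0 -4 0 0 0; 5.7 0 0 -7 0 0 0; 5.7 0 0 -7.5 0 0 0; 5.7 0 0 -7.5 0 0 0'; python3 -c "
from h import *
go(*slot(BLK,2),.165,BLK[1])
crop('side','side6.png',215,120,375,260,4)"
```

```text
clock: 11.7
position: [0.4218, -0.0059, 0.0895]
ee_rot: [-2.167, -2.274, 0.0]
force: [0.0, 0.2, -1.1]
width: 0.466
gripper_force: 10.0
clock: 12.08
position: [0.422, -0.0059, 0.0896]
ee_rot: [2.167, 2.274, 0.0]
force: [0.2, 0.6, -0.6]
width: 0.621
gripper_force: 0.0
clock: 12.7
position: [0.4219, -0.0061, 0.1644]
ee_rot: [2.167, 2.273, 0.0]
force: [0.7, 0.5, 0.2]
width: 0.62
gripper_force: 0.0
target [ 0.5044 -0.0585  0.165 ] shift cm [-5.63  7.99 -0.05] turn [array([0. , 0. , 1.8]), array([  -0. ,    0. , -178.2])] | clk 12.7 pos [ 0.4219 -0.0061  0.1644] q7 -0.3 F [0.7 0.5 0.2]
```

View pics/side6.png

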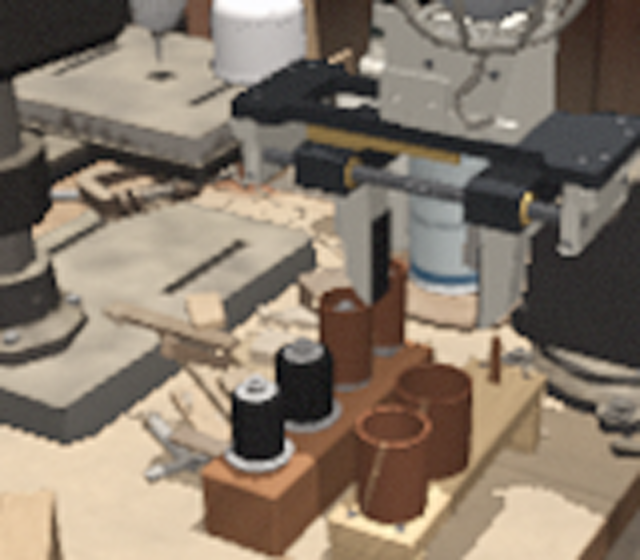

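```bash
python3 -m creep '5.2 -2 3 0 0 0 0.5; 5.2 -4 6 0 0 0 1.2; 5.2 -5.4 8.2 0 0 0 1.8; 5.2 -5.4 8.2 0 0 0 1.8; 5.2 -5.4 8.2 0 0 0 1.8';  python3 -c "
from h import *
go(*slot(BLK,2),.092,BLK[1])"
```

```text
clock: 13.38
position: [0.5053, -0.0554, 0.1635]
ee_rot: [-2.201, -2.239, 0.002]
force: [-0.6, -0.5, -0.4]
width: 0.566
gripper_force: 0.0
target [ 0.5044 -0.0585  0.092 ] shift cm [-0.31 -0.09  7.15] turn [array([-0.1, -0. ,  0.1]), array([   0. ,   -0.2, -179.9])] | clk 13.38 pos [ 0.5053 -0.0554  0.1635] q7 -0.25 F [-0.6 -0.5 -0.4]
```

```bash
python3 -m creep '5.2 -0.1 0 1 0 0 0; 5.2 -0.1 0 3 0 0 0; 5.2 -0.1 0 5 0 0 0; 5.2 -0.1 0 7.1 0 0 0; 5.2 -0.1 0 7.1 0 0 0' ; python3 -m creep '2.5 0 0 0 0 0 0; 2.5 0 0 0 0 0 0; 2.5 0 0 0 0 0 0; 2.5 0 0 0 0 0 0' 10; python3 -m creep '2.5 0 0 -2 0 0 0; 2.5 0 0 -4 0 0 0; 2.5 0 0 -6.5 0 0 0; 2.5 0 0 -7.5 0 0 0; 2.5 0 0 -7.5 0 0 0' ; python3 -c "
from h import *
go(*slot(RCK,2),.165,RCK[1])"
```

```text
clock: 14.0
position: [0.5046, -0.0566, 0.092]
ee_rot: [-2.2, -2.239, 0.004]
force: [-0.1, 0.1, -0.2]
width: 0.568
gripper_force: 0.0
clock: 14.5
position: [0.5069, -0.0568, 0.0942]
ee_rot: [2.202, 2.239, 0.001]
force: [-0.9, 0.8, 5.9]
width: 0.355
gripper_force: 10.0
clock: 15.12
position: [0.5066, -0.057, 0.1687]
ee_rot: [2.202, 2.239, 0.001]
force: [-0.4, -0.6, 0.1]
width: 0.354
gripper_force: 10.0
target [ 0.4236 -0.0525  0.165 ] shift cm [ 0.59 -8.3   0.37] turn [array([ 0.1,  0. , -1.8]), array([ 0.000e+00, -1.000e-01,  1.782e+02])] | clk 15.12 pos [ 0.5066 -0.057   0.1687] q7 -0.24 F [-0.4 -0.6  0.1]
```

```bash
python3 -m creep '2.5 0.2 -3 0 0 0 -1; 2.5 0.4 -6 0 0 0 -1.8; 2.5 0.55 -8.3 0 0 0 -1.8; 2.5 0.55 -8.3 0 0 0 -1.8; 2.5 0.55 -8.3 0 0 0 -1.8' ; python3 -m creep '2.5 0 0 2 0 0 0; 2.5 0 0 4 0 0 0; 2.5 0 0 5.5 0 0 0; 2.5 0 0 6.6 0 0 0; 2.5 0 0 7.4 0 0 0' ; python3 -m creep '2.5 0 0 0 0 0 0; 2.5 0 0 0 0 0 0'; python3 -c "
from h import *
go(*slot(RCK,2),.0905,RCK[1])"
```

```text
clock: 15.75
position: [0.424, -0.0529, 0.1683]
ee_rot: [2.167, 2.274, 0.001]
force: [0.7, -0.5, -0.2]
width: 0.357
gripper_force: 10.0
clock: 16.38
position: [0.4236, -0.0527, 0.0939]
ee_rot: [-2.167, -2.274, -0.0]
force: [0.2, 0.0, -0.8]
width: 0.353
gripper_force: 10.0
clock: 16.62
position: [0.4236, -0.0528, 0.0949]
ee_rot: [2.167, 2.274, 0.001]
force: [-0.5, 0.3, 0.1]
width: 0.354
gripper_force: 10.0
target [ 0.4236 -0.0525  0.0905] shift cm [ 0.03 -0.    0.44] turn [array([0. , 0. , 0.1]), array([-0.000e+00,  1.000e-01, -1.799e+02])] | clk 16.62 pos [ 0.4236 -0.0528  0.0949] q7 -0.3 F [-0.5  0.3  0.1]
```

```bash
python3 -m creep '2.5 0 0 0.2 0 0 0; 2.5 0 0 0.4 0 0 0; 2.5 0 0 0.4 0 0 0'; python3 -m creep '4.7 0 0 0 0 0 0; 4.7 0 0 0 0 0 0; 4.7 0 0 0 0 0 0';  python3 -m creep '4.7 0 0 -2 0 0 0; 4.7 0 0 -4 0 0 0; 4.7 0 0 -7 0 0 0; 4.7 0 0 -7.5 0 0 0; 4.7 0 0 -7.5 0 0 0'; python3 -c "
from h import *
go(*slot(BLK,3),.165,BLK[1])
crop('side','side7.png',215,120,375,260,4)
crop('top','top7.png',225,125,465,285,3)"
```

```text
clock: 17.0
position: [0.4233, -0.0528, 0.0905]
ee_rot: [-2.167, -2.274, 0.0]
force: [0.4, 0.0, -1.2]
width: 0.356
gripper_force: 10.0
clock: 17.38
position: [0.4234, -0.0528, 0.0906]
ee_rot: [2.167, 2.274, 0.0]
force: [0.6, 0.1, 0.9]
width: 0.509
gripper_force: 0.0
clock: 18.0
position: [0.4233, -0.053, 0.1654]
ee_rot: [2.167, 2.274, 0.0]
force: [-0.2, 0.5, 0.2]
width: 0.513
gripper_force: 0.0
target [ 0.5051 -0.1055  0.165 ] shift cm [-5.64  7.92  0.05] turn [array([0. , 0. , 1.8]), array([  -0. ,    0. , -178.2])] | clk 18.0 pos [ 0.4233 -0.053   0.1654] q7 -0.19 F [-0.2  0.5  0.2]
```

View pics/side7.png

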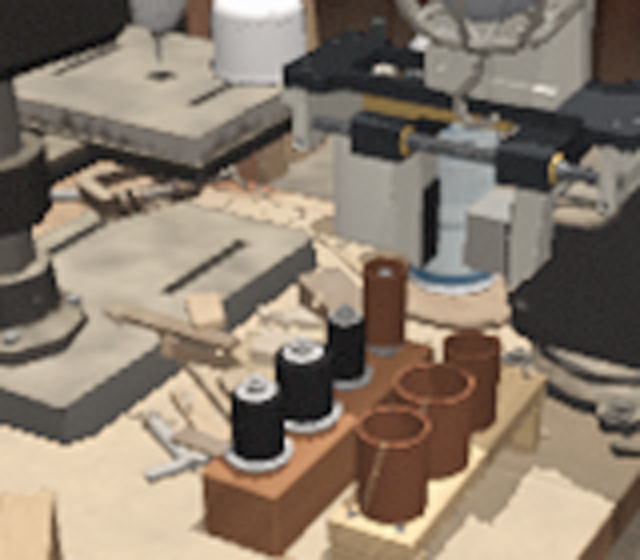

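View pics/top7.png

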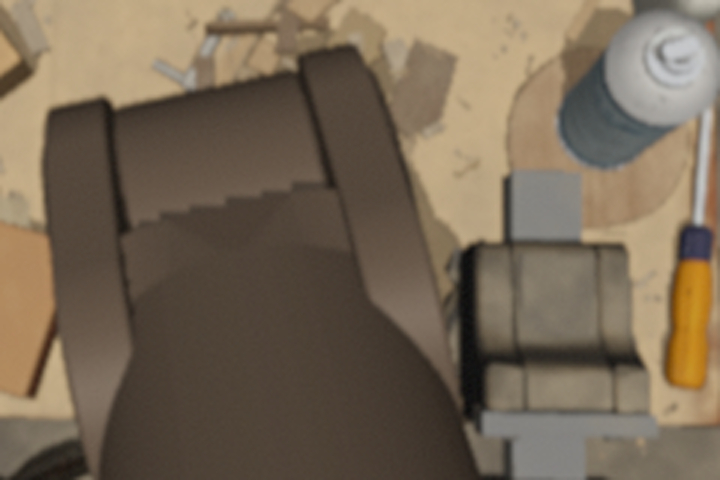

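```bash
python3 -m creep '4.7 -2 3 0 0 0 0.5; 4.7 -4 6 0 0 0 1.2; 4.7 -5.5 8.1 0 0 0 1.8; 4.7 -5.5 8.1 0 0 0 1.8; 4.7 -5.5 8.1 0 0 0 1.8';  python3 -c "
from h import *
go(*slot(BLK,3),.092,BLK[1])"
```

```text
clock: 18.73
position: [0.5059, -0.1032, 0.1646]
ee_rot: [-2.201, -2.239, 0.002]
force: [0.2, 0.4, 0.4]
width: 0.51
gripper_force: 0.0
target [ 0.5051 -0.1055  0.092 ] shift cm [-0.23 -0.07  7.26] turn [array([-0.1, -0. ,  0.1]), array([ 1.000e-01, -2.000e-01, -1.799e+02])] | clk 18.73 pos [ 0.5059 -0.1032  0.1646] q7 -0.15 F [0.2 0.4 0.4]
```

```bash
python3 -m creep '4.7 0 0 1 0 0 0; 4.7 0 0 3 0 0 0; 4.7 0 0 5 0 0 0; 4.7 0 0 7.2 0 0 0; 4.7 0 0 7.2 0 0 0' ; python3 -m creep '2 0 0 0 0 0 0; 2 0 0 0 0 0 0; 2 0 0 0 0 0 0; 2 0 0 0 0 0 0' 10; python3 -m creep '2 0 0 -2 0 0 0; 2 0 0 -4 0 0 0; 2 0 0 -6.5 0 0 0; 2 0 0 -7.5 0 0 0; 2 0 0 -7.5 0 0 0' ; python3 -c "
from h import *
go(*slot(RCK,3),.165,RCK[1])
crop('side','side8.png',255,120,395,250,4)"
```

```text
clock: 19.35
position: [0.5051, -0.1034, 0.0919]
ee_rot: [-2.2, -2.239, 0.003]
force: [0.5, -0.1, -0.8]
width: 0.514
gripper_force: 0.0
clock: 19.85
position: [0.5074, -0.1038, 0.0942]
ee_rot: [2.202, 2.239, 0.001]
force: [-0.6, 0.3, 4.8]
width: 0.307
gripper_force: 10.0
clock: 20.48
position: [0.5071, -0.104, 0.1688]
ee_rot: [2.202, 2.239, 0.0]
force: [0.0, 0.3, -0.4]
width: 0.308
gripper_force: 10.0
target [ 0.4258 -0.0994  0.165 ] shift cm [ 0.59 -8.12  0.37] turn [array([ 0.1,  0. , -1.8]), array([ 0.000e+00, -1.000e-01,  1.782e+02])] | clk 20.48 pos [ 0.5071 -0.104   0.1688] q7 -0.15 F [ 0.   0.3 -0.4]
```

View pics/side8.png

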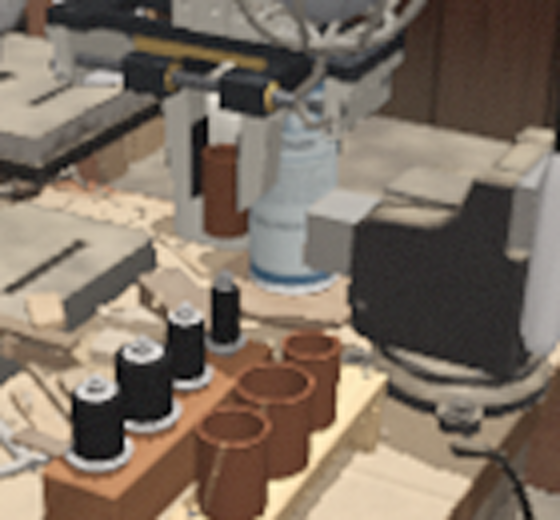

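```bash
python3 -c "
from h import *
for z in(.08,.1,.12,.14,.16,.18): print(z,atz('top',379,206,z)[:2].round(3),atz('top',379,262,z)[:2].round(3),atz('side',347,176,z)[:2].round(3),atz('side',374,165,z)[:2].round(3),proj('side',atz('top',382,206,z)).round())
go(*slot(RCK,3),.165,RCK[1])
"
```

```text
0.08 [ 0.457 -0.178] [ 0.35  -0.178] [ 0.476 -0.25 ] [ 0.439 -0.358] [343. 187.]
0.1 [ 0.455 -0.175] [ 0.351 -0.175] [ 0.459 -0.21 ] [ 0.424 -0.313] [343. 181.]
0.12 [ 0.454 -0.173] [ 0.352 -0.173] [ 0.442 -0.171] [ 0.409 -0.269] [344. 174.]
0.14 [ 0.452 -0.17 ] [ 0.353 -0.17 ] [ 0.425 -0.132] [ 0.394 -0.225] [344. 167.]
0.16 [ 0.45  -0.168] [ 0.354 -0.168] [ 0.408 -0.092] [ 0.378 -0.18 ] [345. 160.]
0.18 [ 0.449 -0.165] [ 0.355 -0.165] [ 0.391 -0.053] [ 0.363 -0.136] [346. 153.]
target [ 0.4258 -0.0994  0.165 ] shift cm [ 0.59 -8.08  0.31] turn [array([-0. ,  0. , -1.8]), array([  0. ,   0. , 178.2])] | clk 20.52 pos [ 0.5067 -0.104   0.1681] q7 -0.15 F [ 0.2  0.1 -1. ]
```

```bash
python3 -m creep '2 0.2 -3 0 0 0 -1; 2 0.4 -6 0 0 0 -1.8; 2 0.6 -8.1 0 0 0 -1.8; 2 0.6 -8.1 0 0 0 -1.8; 2 0.6 -8.1 0 0 0 -1.8' ; python3 -m creep '2 0 0 2 0 0 0; 2 0 0 4 0 0 0; 2 0 0 5.5 0 0 0; 2 0 0 6.6 0 0 0; 2 0 0 7.4 0 0 0' ; python3 -m creep '2 0 0 0 0 0 0; 2 0 0 0 0 0 0'; python3 -c "
from h import *
go(*slot(RCK,3),.0905,RCK[1])"
```

```text
clock: 21.15
position: [0.4264, -0.0993, 0.1683]
ee_rot: [2.167, 2.274, 0.0]
force: [-0.6, -1.4, -0.2]
width: 0.309
gripper_force: 10.0
clock: 21.78
position: [0.4261, -0.0991, 0.094]
ee_rot: [-2.167, -2.274, -0.0]
force: [-0.0, 0.9, -1.2]
width: 0.305
gripper_force: 10.0
clock: 22.02
position: [0.4261, -0.0992, 0.0949]
ee_rot: [2.167, 2.274, 0.0]
force: [0.3, 0.0, 0.7]
width: 0.305
gripper_force: 10.0
target [ 0.4258 -0.0994  0.0905] shift cm [-0.02 -0.03  0.44] turn [array([0. , 0. , 0.1]), array([-0.000e+00,  1.000e-01, -1.799e+02])] | clk 22.02 pos [ 0.4261 -0.0992  0.0949] q7 -0.19 F [0.3 0.  0.7]
```

```bash
python3 -m creep '2 0 0 0.2 0 0 0; 2 0 0 0.4 0 0 0; 2 0 0 0.4 0 0 0'; python3 -m creep '4.2 0 0 0 0 0 0; 4.2 0 0 0 0 0 0; 4.2 0 0 0 0 0 0';  python3 -m creep '4.2 0 0 -2 0 0 0; 4.2 0 0 -5 0 0 0; 4.2 0 0 -10 0 0 0; 4.2 0 0 -14 0 0 0; 4.2 0 0 -16 0 0 0'; python3 -m creep '4.2 0 0 0 0 0 0; 4.2 0 0 0 0 0 0'; python3 -c "
from h import *
crop('side','side9.png',255,120,395,270,4)"
```

```text
clock: 22.4
position: [0.4257, -0.0992, 0.0905]
ee_rot: [-2.167, -2.274, 0.0]
force: [0.4, -0.2, -0.9]
width: 0.303
gripper_force: 10.0
clock: 22.78
position: [0.4258, -0.0992, 0.0906]
ee_rot: [2.167, 2.274, 0.0]
force: [-0.2, -0.8, 0.1]
width: 0.457
gripper_force: 0.0
clock: 23.4
position: [0.4265, -0.0991, 0.2528]
ee_rot: [2.165, 2.272, 0.002]
force: [-0.1, 0.0, 1.0]
width: 0.456
gripper_force: 0.0
clock: 23.65
position: [0.4252, -0.0992, 0.2496]
ee_rot: [-2.167, -2.274, 0.001]
force: [0.4, -0.4, -0.5]
width: 0.457
gripper_force: 0.0
```

View pics/side9.png

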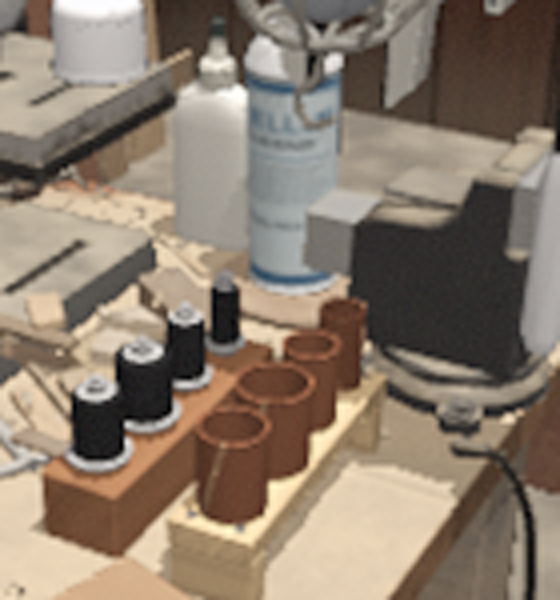

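```bash
python3 -c "
from h import *
for i in range(4): print([((proj('side',[*slot(RCK,i),z])-[255,120])*4+1.5).round() for z in(.1,.05)])
from cell import job
print(job.sign_off())"
```

```text
[array([231., 427.]), array([230., 507.])]
[array([271., 383.]), array([269., 461.])]
[array([308., 344.]), array([305., 420.])]
[array([341., 308.]), array([337., 382.])]
the job is handed in; nothing more can be done
None
```

All four sleeves (38, 43, 33, 28 from left to right, matching the drums) were stripped and stood over their own pegs. The last picture shows them upright and down on the board, and the job was handed in at about 24 s; no verdict came back.

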